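Weigh a spice jar on the counter balance

TASK

Stand the spice jar upright on the empty balance pan that has no ledge in front of it. Then slide the round counterweights, one after another and without lifting them, off the ledge and fully onto the other pan, until the pointer rests between the two dark marks on its gauge; leave the weights that are not needed standing on the ledge, and leave the other things alone.

Things in the scene. Friction and masses are not known exactly. Their poses are not given: they have to be found in the camera images.
- scale: fixed frame of a grey and steel two-pan counter balance; origin under its centre on the stove top; x to its back (away from the robot), y along its length to the goods pan, z up. Base 100 x 310 mm, 50 mm high. Pans centred at x = 0, y = +100 mm (goods) and -100 mm (weights). White gauge plate, 54 mm wide, top at 145 mm, stands at the middle just behind the pointer
- ledge (a point): centre of the top face of the flat grey ledge, without rims, in front of the weight pan; axes as the scale's, in whose frame it lies at (-81, -100, 85.5) mm; the ledge runs 39 mm to front and back of it and 68 mm to each side; a gap of 2 mm separates it from the pan
- goods_pan_top (a point): centre of the top face of the goods pan (scale's +y end); axes as the scale's. Pan 80 mm (x) by 130 mm (y), flat, 6 mm rims at the sides and back, open at the front; it stays horizontal, 80 mm above the scale's origin when the beam is level, at most 4.5 mm higher or lower otherwise
- weight_pan_top (a point): centre of the top face of the weight pan (scale's -y end, behind the ledge), empty at the start; same shape as the goods pan, open toward the ledge. It rises as the goods pan sinks; its top is always at least 1 mm below the ledge's top
- beam (a joint): tilt of the pointer and its hidden beam, rad: 0 level (empty pans), positive when the goods pan is lower, stops at -0.11 and 0.11. Between them it changes by about 0.07 per 60 g of difference, wherever the load stands on a pan; it rests within about 1 s. The 90 mm pointer is between the marks from -0.05 to 0.05
- jar: clear spice jar with a black cap, round, 41 mm across, 105 mm high, upright on the stove in front of the scale; its filling is not known: it weighs 64 to 185 g, so that one, two or three counterweights bring the pointer between the marks; origin at the centre of its underside, z up
- weight_1: counterweight of 60 g, one of three alike: plain aluminium cylinder, 34 mm across, 24 mm high; starts upright on the ledge, the one farthest from the goods pan (scale y about -138 mm, x about -75 mm); origin at the centre of its underside
- weight_2: counterweight of 60 g, one of three alike: plain aluminium cylinder, 34 mm across, 24 mm high; starts upright on the ledge, the middle one (scale y about -100 mm, x about -75 mm); origin at the centre of its underside
- weight_3: counterweight of 60 g, one of three alike: plain aluminium cylinder, 34 mm across, 24 mm high; starts upright on the ledge, the one nearest the middle of the scale (scale y about -62 mm, x about -75 mm); origin at the centre of its underside
- garlic: garlic bulb, 50 mm; bystander; origin under its centre
- spare_cap: brown burner cap lying flat on the stove top, 91 mm across, 16 mm high; bystander; origin under its centre
- tin: squat food tin, 86 mm across, 40 mm high; bystander; origin under its centre

How it is judged:
By the outcome, as a careful person would: the job done as asked, in the order asked, and still so for the second after the job is handed in, with the robot touching nothing.
It also fails if it takes over 72 s, if anything falls off the work surface, if the arm or the gripper's body presses on something with over 40 N, if the wrist force passes 120 N, or if a joint passes its speed limit or range.

ROBOT

A 7-joint arm with a two-finger parallel gripper is mounted at the origin on a cart in front of the work surface, level with it; the furniture and walls round the work are solid. World frame = base frame: x ahead of the robot, y to its left, z up, the work surface at z = 0. Lengths are in m, angles in rad, forces in N, time in s.
With the tool pointing down it reaches from about 0.4 to 0.85 m from the base axis. Payload 10.4 kg.
Tool frame: the origin (TCP) lies midway between the tips of the shut fingers; the grasp point (between the pads) lies 19 mm behind it; z points along the fingers, y is the line along which they close (so a half turn about z gives the same grasp; the last joint's range is limited). The gripper opens to 87 mm and grips with 3 to 60 N. Pads are 19 mm wide; open, the fingers measure 117 mm over their backs; the gripper's body (75 mm by 190 mm) begins 51 mm behind the grasp point.
Start: joints at [1.145, 0.332, -0.065, 1.46, 0.022, 1.35, -0.088], TCP at [0.245, -0.575, 0.223] pointing down, gripper open.
Joint ranges: [-2.6, 2.6], [-0.5, 2.12], [-1.47, 1.34], [0.16, 2.42], [-1.27, 4.41], [0.06, 2.06], [-2.6, 2.6]. Speed limits (rad/s): [2.22, 2.22, 2.79, 2.79, 3.14, 3.14, 3.14].

INTERFACE

Orientations are given as a unit quaternion [x, y, z, w].
In Python, from bench import r gives the robot as it stands.
- The arm moves only by the tool apply_moves, never from a script. Its argument "steps" is a list of rows, each a list of 7 numbers: the turn, a rotation vector about the tool's x, y, z in rad, then the shift along the tool's x, y, z in mm, then the opening, from -1 (shut) to 1 (fully open). In form: [[ax, ay, az, x, y, z, claw], ...]. A call has 1 to 20 rows; each row is the pose to reach, as a shift and turn from the pose commanded when the call began, along the tool's axes at that moment; what a row does not reach only later rows make up. A row lasts 1/12 s, in which the tool goes at most 41.7 mm and 7.16 degrees, less where a joint would pass 70% of its speed; a pose out of reach is approached as far as the arm can. A call with a gripper value outside its range is refused whole. The fingers move at their own pace and stop on an object; "force" is the grip in N (left out, the last holds). Time passes only in rows, so rows that repeat a pose let the fingers close. It gives the time, the measured TCP pose, the force, the opening and the grip force at its end, in the units of the state.
- r.read_state(): the state, without advancing time (a new reading comes with each control period).
- r.camera(name): name is "side" or "top" or "wrist"; returns a dict with "pixels" (480x640x3 uint8, red, green, blue), "z_map" (480x640 float32, m along the optical axis (not along the pixel's ray), 0 where there is no reading), "fovy" (degrees; the focal length in pixels is half the picture's height over the tangent of half this angle, whatever the lens; pixels are square), "cx", "cy" (the principal point, pixels), "k1" (the pictures are not rectified: a ray, as slopes to the right and down, at radius r is drawn at 1 + k1 r^2 times it, then the intrinsics apply), "position" and "orientation" of the camera in the world. Camera axes: x right, y down, z forward; pixel columns grow to the right and rows downward; lengths in m; the calibration is good to about 2 mm. A picture is of the moment at which its call begins.
- r.close_job(): hands the job in; it is judged then, once.
The state is a dict: "time": time; "joint_positions": joint angles; "joint_vel": joint speeds; "joint_torque": joint torques, N m; "ee_pos": TCP position; "eef_rot": TCP orientation; "ft_force": force on the tool from outside, world axes, zero at the start; "torque": the same for the moment, N m; "width": finger opening in m; "grip_force": force on a finger pad.
Only numpy, scipy, OpenCV 4.12 (cv2) and the standard library are available. Lean on these libraries where they do the work, as an engineer would, in place of code of your own. Each camera call takes 0.05 s, during which the arm holds its last target. There are 200 camera calls.

## Working session

There is one attempt and no reset: what is moved stays moved. The work goes in short steps, Python scripts to look and compute and a tool call to move; the robot and the scene stay as the last step left them, time stands still between calls to the robot, and variables do not carry over. Pictures are saved under pics/ and viewed, at most 10 in all, crops included, and the job is handed in when it is done.

Besides the shell and the picture viewer there is one more tool, called as name([rows], argument=value, ...), one row to a line, values as JSON. apply_moves: Moves the arm, as the interface text tells. Its arguments: {"type":"object","properties":{"steps":{"type":"array","items":{"type":"array","items":{"type":"number"}}},"force":{"type":"number"}},"required":["steps"]}

```bash
mkdir -p pics; cat > h.py <<'E'
from bench import r
import numpy as np, cv2, pickle
from scipy.spatial.transform import Rotation as R
def shot(n,f=None):
    c=r.camera(n)
    if f: cv2.imwrite('pics/'+f,c['pixels'][:,:,::-1])
    return c
def K(c):
    f=240/np.tan(np.radians(c['fovy'])/2)
    return np.array([[f,0,c['cx']],[0,f,c['cy']],[0,0,1.]]),np.array([c['k1'],0,0,0,0.])
def rays(c,uv):
    k,d=K(c)
    p=cv2.undistortPoints(np.float64(uv).reshape(-1,1,2),k,d).reshape(-1,2)
    return np.c_[p,np.ones(len(p))]
def pts(c,uv,z=None):
    """world points from pixels: depth map, or plane at height z"""
    uv=np.float64(uv).reshape(-1,2); q=rays(c,uv); M=R.from_quat(c['orientation']).as_matrix(); o=np.array(c['position'])
    if z is None:
        i=uv.round().astype(int); q=q*c['z_map'][i[:,1],i[:,0]][:,None]; return q@M.T+o
    w=q@M.T; return o+w*((z-o[2])/w[:,2])[:,None]
def cloud(c):
    v,u=np.mgrid[0:480,0:640]; return pts(c,np.c_[u.ravel(),v.ravel()]).reshape(480,640,3)
E
python3 - <<'E'
from h import *
for n in('top','side'):
    c=shot(n,n+'0.png'); print(n,c['position'],R.from_quat(c['orientation']).as_matrix().round(2).tolist(),c['fovy'],c['k1'],(c['z_map']>0).mean())
s=r.read_state(); print(s['ee_pos'],s['eef_rot'],R.from_quat(s['eef_rot']).as_matrix().round(3).tolist(),s['time'],s['width'])
E
```

```text
top [0.329142   0.16486915 0.98575614] [[-0.01, -0.98, 0.2], [-1.0, 0.0, -0.02], [0.02, -0.2, -0.98]] 53.54635720101904 -0.06968802800496732 0.9959993489583333
side [ 1.03094662 -0.13642989  1.24440888] [[0.47, 0.78, -0.42], [0.88, -0.42, 0.21], [-0.01, -0.47, -0.88]] 42.102691258134605 -0.0046090732630854015 0.9960091145833333
[ 0.24486616 -0.57464302  0.22183843] [ 9.79787241e-01  2.00041331e-01 -1.52688282e-04 -6.37072426e-04] [[0.92, 0.392, -0.001], [0.392, -0.92, 0.001], [-0.0, -0.001, -1.0]] 0.1 0.0870434642114234
```

View pics/top0.png

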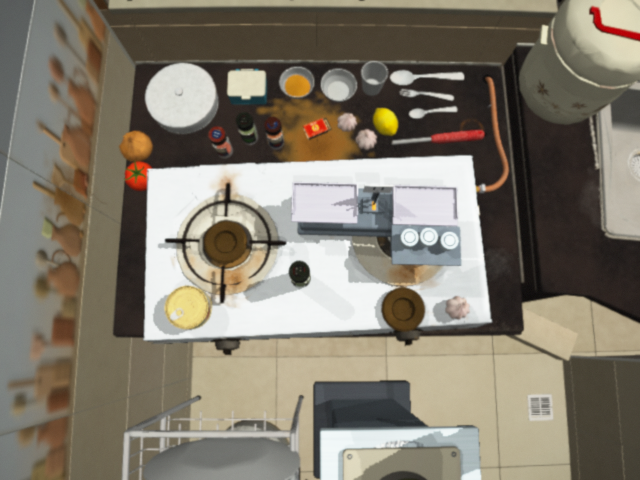

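View pics/side0.png

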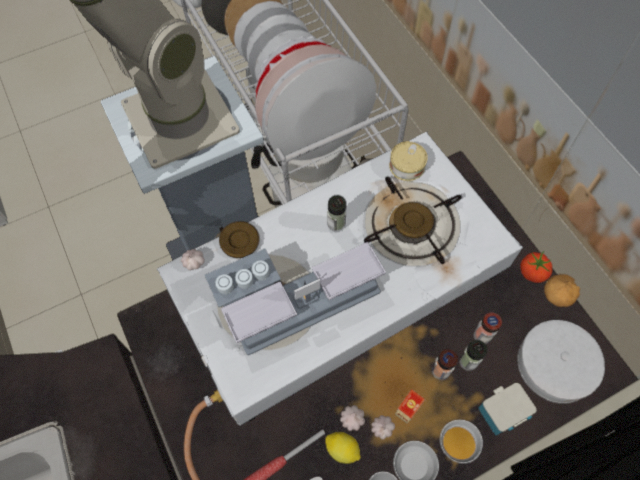

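The top view shows the jar's cap at (299,273), the weights at (409,237), (429,237) and (450,240) on the ledge, the goods pan at (325,202) and the weight pan at (425,203). The side view shows the same things, with the jar at (337,212) and the gauge at (306,288).

```bash
python3 - <<'E'
from h import *
c=shot('top'); P=cloud(c)
def reg(name,u0,u1,v0,v1,z0,z1):
    q=P[v0:v1,u0:u1].reshape(-1,3); q=q[(q[:,2]>z0)&(q[:,2]<z1)]
    if len(q)<5: print(name,'none',len(q)); return
    m=q[:,:2].astype(np.float32); (a,b),rad=cv2.minEnclosingCircle(m)
    print(name,len(q),'med',np.median(q,0).round(4),'circ',round(a,4),round(b,4),round(rad,4),'min',q.min(0).round(3),'max',q.max(0).round(3))
    return q
reg('stove',300,345,285,325,-.05,.05)
reg('jarcap',280,320,250,295,.095,.12)
for i,(u,v) in enumerate([(450,240),(429,237),(409,237)]): reg('w%d'%(i+1),u-9,u+9,v-13,v+13,.1,.125)
reg('goods',285,365,175,225,.07,.083)
reg('wpan',385,470,175,225,.07,.0835)
q=reg('ledge',380,475,215,275,.0835,.09)
print('ledge rect',cv2.minAreaRect(q[:,:2].astype(np.float32)))
for n,(u0,u1,v0,v1,z0,z1) in dict(g=(285,365,175,230,.07,.09),w=(385,470,175,218,.07,.0835)).items():
    q=P[v0:v1,u0:u1].reshape(-1,3); q=q[(q[:,2]>z0)&(q[:,2]<z1)]; print(n,cv2.minAreaRect(q[:,:2].astype(np.float32)))
reg('gauge',355,400,180,225,.125,.16)
reg('cap',375,435,280,340,.005,.06); reg('garlic',440,480,290,325,.01,.08); reg('tin',155,220,280,335,.02,.08); reg('grate',160,290,180,305,.02,.1)
E
```

```text
stove 1789 med [ 0.3966  0.1542 -0.0012] circ 0.3976 0.1538 0.0608 min [ 0.357  0.108 -0.008] max [0.438 0.2   0.049]
jarcap 367 med [0.4523 0.198  0.105 ] circ 0.4522 0.1985 0.0202 min [0.433 0.179 0.095] max [0.472 0.217 0.11 ]
w1 245 med [ 0.5093 -0.0856  0.1099] circ 0.5091 -0.0867 0.017 min [ 0.493 -0.102  0.101] max [ 0.525 -0.071  0.115]
w2 258 med [ 0.5167 -0.0467  0.11  ] circ 0.5172 -0.0473 0.0172 min [ 0.5   -0.064  0.101] max [ 0.534 -0.031  0.115]
w3 257 med [ 0.5154 -0.0096  0.1103] circ 0.5161 -0.0103 0.017 min [ 0.5   -0.026  0.1  ] max [0.531 0.006 0.115]
goods 2317 med [0.5906 0.15   0.0802] circ 0.5908 0.1505 0.0741 min [0.552 0.086 0.075] max [0.634 0.215 0.083]
wpan 2271 med [ 0.5851 -0.05    0.0804] circ 0.5845 -0.0499 0.0729 min [ 0.547 -0.113  0.075] max [0.628 0.015 0.083]
ledge 1724 med [ 0.4929 -0.0433  0.086 ] circ 0.5162 -0.0468 0.0818 min [ 0.465 -0.115  0.084] max [0.565 0.02  0.09 ]
ledge rect ((0.516130268573761, -0.04806789010763168), (0.1345350444316864, 0.10063353180885315), 88.57796478271484)
g ((0.5926281213760376, 0.14980348944664001), (0.12971137464046478, 0.08086882531642914), 88.5990982055664)
w ((0.594030499458313, -0.04946822673082352), (0.12675897777080536, 0.06654103845357895), 88.92911529541016)
gauge 146 med [0.606  0.0499 0.14  ] circ 0.6062 0.0494 0.0267 min [0.593 0.023 0.126] max [0.61  0.076 0.148]
cap 1469 med [ 0.3855 -0.0117  0.0147] circ 0.3931 -0.0213 0.0576 min [ 0.341 -0.072  0.005] max [0.446 0.034 0.022]
garlic 444 med [ 0.3858 -0.1165  0.0333] circ 0.3868 -0.1196 0.0252 min [ 0.364 -0.144  0.014] max [ 0.411 -0.095  0.054]
tin 1542 med [0.3908 0.4226 0.0374] circ 0.3982 0.4114 0.0565 min [0.349 0.361 0.02 ] max [0.433 0.466 0.045]
grate 1296 med [0.427  0.4017 0.0349] circ 0.5028 0.3573 0.1508 min [0.396 0.218 0.02 ] max [0.653 0.481 0.083]
```

apply_moves([
  [0,0,0.1,60,-40,0,1],
  [0,0,0.2,120,-80,0,1],
  [0,0,0.3,180,-120,0,1],
  [0,0,0.427,240,-165,0,1],
  [0,0,0.427,316,-219,0,1],
  [0,0,0.427,316,-219,0,1],
  [0,0,0.427,316,-219,0,1],
  [0,0,0.427,316,-219,0,1],
  [0,0,0.427,316,-219,0,1],
  [0,0,0.427,316,-219,0,1],
  [0,0,0.427,316,-219,0,1],
  [0,0,0.427,316,-219,0,1],
  [0,0,0.427,316,-219,0,1],
])

```text
time: 1.23
ee_pos: [0.4491, -0.251, 0.2224]
eef_rot: [1.0, -0.013, -0.0, 0.0]
ft_force: [0.0, -1.2, -0.1]
width: 0.0868
grip_force: 0.0
```

apply_moves([
  [0,0,0,-1,-40,0,1],
  [0,0,0,-2,-80,0,1],
  [0,0,0,-3,-120,0,1],
  [0,0,0,-4,-160,0,1],
  [0,0,0,-5,-200,0,1],
  [0,0,0,-6,-240,0,1],
  [0,0,0,-7,-280,0,1],
  [0,0,0,-8,-320,0,1],
  [0,0,0,-9,-360,0,1],
  [0,0,0,-9,-400,0,1],
  [0,0,0,-9,-430,0,1],
  [0,0,0,-9,-449,0,1],
  [0,0,0,-9,-449,0,1],
  [0,0,0,-9,-449,0,1],
])

```text
time: 2.4
ee_pos: [0.4521, 0.1987, 0.2223]
eef_rot: [1.0, -0.012, -0.0, 0.0]
ft_force: [0.1, -0.5, -1.8]
width: 0.0871
grip_force: 0.0
```

```bash
python3 - <<'E'
from h import *
c=shot('wrist','w1.png'); P=cloud(c)
s=r.read_state(); print(s['ee_pos'],s['ft_force'])
q=P.reshape(-1,3); q=q[(q[:,2]>.097)&(q[:,2]<.115)&(abs(q[:,0]-.452)<.04)&(abs(q[:,1]-.198)<.04)]
print(len(q),np.median(q,0),cv2.minEnclosingCircle(q[:,:2].astype(np.float32)) if len(q) else 0, q.min(0),q.max(0))
E
```

```text
[0.45231298 0.19770482 0.22225376] [-0.50994954  0.19336966  0.26472111]
2024 [0.45733854 0.19841025 0.10555003] ((0.4562190771102905, 0.19824260473251343), 0.020398473367094994) [0.43620305 0.17808874 0.0970328 ] [0.47604631 0.2178828  0.10777583]
```

View pics/w1.png

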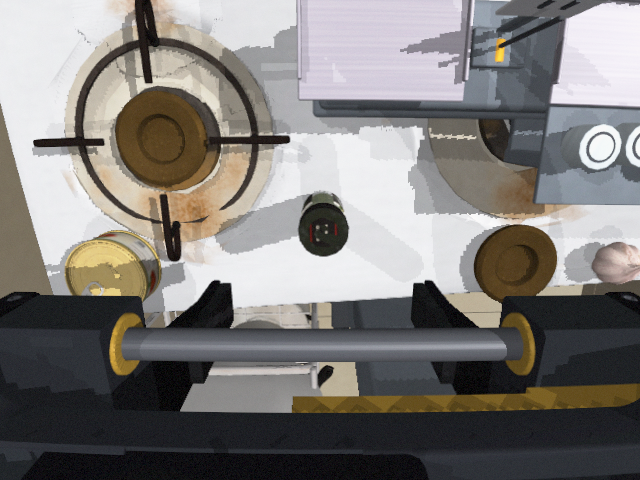

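The wrist view shows the jar's cap at (323,230), midway between the fingers in y. It measures (0.455, 0.198), with its top at 0.105 as expected.

apply_moves([
  [0,0,0,2,0,35,1],
  [0,0,0,2,0,70,1],
  [0,0,0,2,0,105,1],
  [0,0,0,2,0,140,1],
  [0,0,0,2,0,160,1],
  [0,0,0,2,0,171,1],
  [0,0,0,2,0,171,1],
  [0,0,0,2,0,171,-0.3],
  [0,0,0,2,0,171,-0.3],
  [0,0,0,2,0,171,-0.3],
  [0,0,0,2,0,171,-0.3],
  [0,0,0,2,0,171,-0.3],
  [0,0,0,2,0,171,-0.3],
  [0,0,0,2,0,171,-0.3],
  [0,0,0,2,0,171,-0.3],
], force=15)

```text
time: 3.7
ee_pos: [0.4538, 0.1994, 0.0516]
eef_rot: [1.0, -0.012, 0.0, 0.0]
ft_force: [-0.4, -1.5, 0.1]
width: 0.0418
grip_force: 0.6
```

apply_moves([
  [0,0,0,0,0,0,-1],
  [0,0,0,0,0,0,-1],
  [0,0,0,0,0,0,-1],
  [0,0,0,0,0,0,-1],
  [0,0,0,0,0,-20,-1],
  [0,0,0,0,0,-45,-1],
  [0,0,0,0,0,-75,-1],
  [0,0,0,0,0,-100,-1],
  [0,0,0,0,0,-120,-1],
  [0,0,0,0,0,-120,-1],
  [0,0,0,0,0,-120,-1],
  [0,0,0,0,0,-120,-1],
])

```text
time: 4.7
ee_pos: [0.4532, 0.199, 0.1704]
eef_rot: [1.0, -0.012, -0.001, 0.0]
ft_force: [-0.2, 0.3, -2.2]
width: 0.0407
grip_force: 15.0
```

apply_moves([
  [0,0,0,20,6,0,-1],
  [0,0,0,45,13,0,-1],
  [0,0,0,70,20,0,-1],
  [0,0,0,95,28,0,-1],
  [0,0,0,115,35,0,-1],
  [0,0,0,130,39,0,-1],
  [0,0,0,137,40,0,-1],
  [0,0,0,137,40,0,-1],
  [0,0,0,137,40,0,-1],
  [0,0,0,137,40,8,-1],
  [0,0,0,137,40,16,-1],
  [0,0,0,137,40,24,-1],
  [0,0,0,137,40,28,-1],
  [0,0,0,137,40,28,-1],
  [0,0,0,137,40,28,-1],
  [0,0,0,137,40,28,-1],
])

```text
time: 6.03
ee_pos: [0.5899, 0.1562, 0.1439]
eef_rot: [1.0, -0.012, 0.0, -0.0]
ft_force: [-0.1, -0.2, -1.4]
width: 0.0406
grip_force: 15.0
```

```bash
python3 - <<'E'
from h import *
c=shot('side'); im=c['pixels'][180:360,190:430]; cv2.imwrite('pics/s1.png',cv2.resize(im[:,:,::-1],None,fx=3,fy=3,interpolation=cv2.INTER_CUBIC))
s=r.read_state(); print(s['ee_pos'],s['ft_force'])
E
```

```text
[0.58994408 0.15620919 0.14395284] [-0.0343097   0.46853316 -1.52199399]
```

View pics/s1.png

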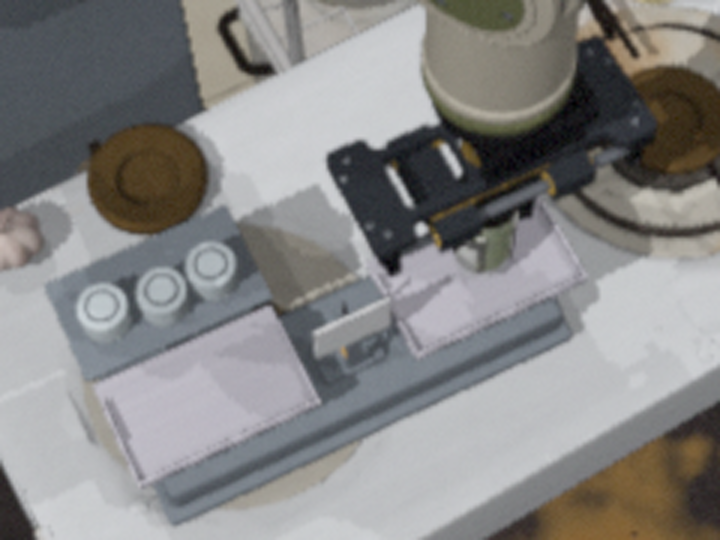

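The side crop shows the jar hanging over the goods pan around (487,245), clear of the gauge at (352,330). The three weights are untouched. Lowering next.

apply_moves([
  [0,0,0,0,0,3,-1],
  [0,0,0,0,0,6,-1],
  [0,0,0,0,0,8,-1],
  [0,0,0,0,0,10,-1],
  [0,0,0,0,0,12,-1],
  [0,0,0,0,0,13,-1],
  [0,0,0,0,0,14,-1],
  [0,0,0,0,0,15,-1],
  [0,0,0,0,0,16,-1],
  [0,0,0,0,0,16,-1],
  [0,0,0,0,0,16,-1],
  [0,0,0,0,0,16,-1],
  [0,0,0,0,0,16,-1],
])

```text
time: 7.17
ee_pos: [0.5898, 0.1561, 0.1278]
eef_rot: [1.0, -0.012, 0.0, 0.0]
ft_force: [-1.9, -1.2, 3.9]
width: 0.0405
grip_force: 15.0
```

apply_moves([
  [0,0,0,0,0,16,-0.02],
  [0,0,0,0,0,0,0.0],
  [0,0,0,0,0,0,0.1],
  [0,0,0,0,0,0,0.2],
  [0,0,0,0,0,0,0.3],
  [0,0,0,0,0,0,0.4],
  [0,0,0,0,0,0,0.4],
  [0,0,0,0,0,0,0.4],
])

```text
time: 7.83
ee_pos: [0.5897, 0.156, 0.1273]
eef_rot: [1.0, -0.012, -0.0, 0.0]
ft_force: [0.0, 0.3, 0.3]
width: 0.0597
grip_force: 0.0
```

A mistyped 16 in the first row of that call nudged the tool downward for an instant, so I'll back off and check the jar.

apply_moves([
  [0,0,0,0,0,-15,0.4],
  [0,0,0,0,0,-40,0.4],
  [0,0,0,0,0,-75,0.4],
  [0,0,0,0,0,-105,0.4],
  [0,0,0,0,0,-105,0.4],
  [0,0,0,0,40,-105,0.4],
  [0,0,0,-25,80,-105,0],
  [0,0,0,-60,115,-105,-0.5],
  [0,0,0,-95,150,-105,-1],
  [0,0,0,-120,190,-105,-1],
  [0,0,0,-120,202,-105,-1],
  [0,0,0,-120,202,-105,-1],
  [0,0,0,-120,202,-105,-1],
  [0,0,0,-120,202,-105,-1],
  [0,0,0,-120,202,-105,-1],
])

```text
time: 9.08
ee_pos: [0.4653, -0.0418, 0.2325]
eef_rot: [1.0, -0.011, 0.0, -0.0]
ft_force: [0.1, -0.2, 0.1]
width: 0.009
grip_force: 0.0
```

```bash
python3 - <<'E'
from h import *
c=shot('side'); im=c['pixels'][190:360,200:426]; cv2.imwrite('pics/s2.png',cv2.resize(im[:,:,::-1],None,fx=3.5,fy=3.5,interpolation=cv2.INTER_CUBIC))
s=r.read_state(); print(s['ee_pos'],s['ft_force'],s['width'])
for n in('top','side'):
    P=cloud(shot(n)).reshape(-1,3)
    q=P[(P[:,2]>.172)&(P[:,2]<.19)&(abs(P[:,0]-.59)<.05)&(abs(P[:,1]-.156)<.05)]
    print(len(q),q[:,2].max() if len(q) else 0,cv2.minEnclosingCircle(q[:,:2].astype(np.float32)) if len(q) else 0)
    for i,(x,y) in enumerate([(.509,-.0856),(.517,-.0467),(.516,-.01)]):
        q=P[(abs(P[:,2]-.1095)<.004)&(np.hypot(P[:,0]-x,P[:,1]-y)<.02)]
        print('w',i+1,len(q),cv2.minEnclosingCircle(q[:,:2].astype(np.float32)) if len(q) else 0)
E
```

```text
[ 0.46532179 -0.04169271  0.23242079] [0.09366375 0.47806061 0.29087868] 0.005665060063401228
418 0.18581387019852047 ((0.58692467212677, 0.15690220892429352), 0.02057628519833088)
w 1 0 0
w 2 0 0
w 3 0 0
349 0.18580071869271375 ((0.5875017046928406, 0.15650464594364166), 0.02164357900619507)
w 1 189 ((0.5101882219314575, -0.08768954873085022), 0.017692267894744873)
w 2 195 ((0.5174185633659363, -0.046148646622896194), 0.018697019666433334)
w 3 192 ((0.5164426565170288, -0.012011299841105938), 0.01779388077557087)
```

View pics/s2.png

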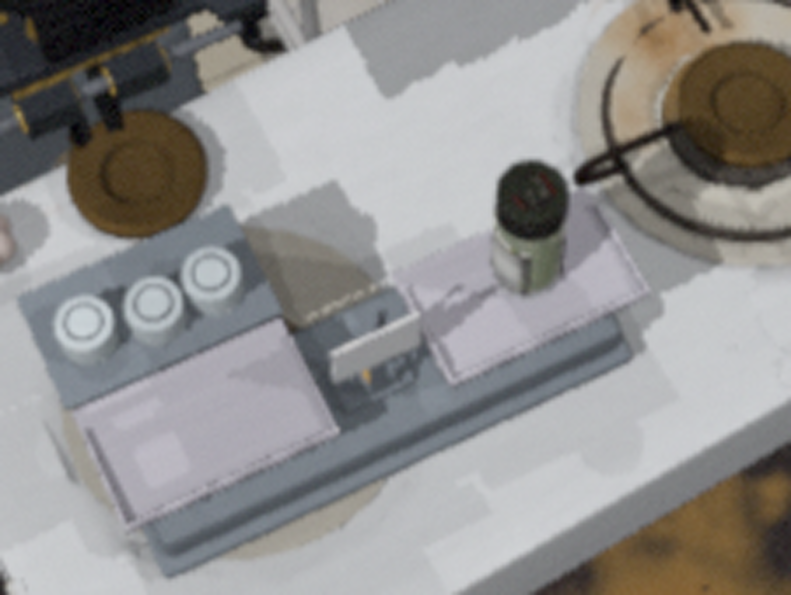

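Jar stands upright at (0.587, 0.157) on the goods pan; in the crop it is at (530,235). The weights are undisturbed at (85,325), (152,308) and (210,278). Next I'll go down in front of weight_1.

apply_moves([
  [0,0,0,8,25,0,-1],
  [0,0,0,8,45,0,-1],
  [0,0,0,8,45,35,-1],
  [0,0,0,8,45,70,-1],
  [0,0,0,8,45,105,-1],
  [0,0,0,8,45,125,-1],
  [0,0,0,8,45,135,-1],
  [0,0,0,8,45,140,-1],
  [0,0,0,8,45,140,-1],
  [0,0,0,8,45,140,-1],
  [0,0,0,8,45,140,-1],
])

```text
time: 10.15
ee_pos: [0.4729, -0.0882, 0.094]
eef_rot: [1.0, -0.012, 0.001, 0.0]
ft_force: [-0.4, 0.0, 0.2]
width: 0.0005
grip_force: 0.0
```

```bash
cat >> h.py <<'E'
def status(save=None):
    s=r.read_state(); print('ee',s['ee_pos'].round(4),'ft',s['ft_force'].round(1),'w',round(s['width'],4))
    c=r.camera('side'); P=cloud(c).reshape(-1,3)
    ex=np.array([.9997,-.0245]); ey=np.array([.0245,.9997]); S=np.c_[(P[:,:2]-[.590,.05])@np.c_[ex,ey],P[:,2]]
    for n,y in(('goods',100),('wpan',-100)):
        q=S[(abs(S[:,0]-.012)<.02)&(abs(S[:,1]-y/1e3)<.055)&(abs(S[:,2]-.08)<.006)]; print(n,len(q),np.median(q[:,2]).round(4),end=' ')
    for y in(-.138,-.100,-.062):
        q=S[(S[:,2]>.096)&(S[:,2]<.114)&(abs(S[:,1]-y)<.021)&(S[:,0]<.03)&(S[:,0]>-.11)]
        if len(q)>20:
            t=q[q[:,2]>np.percentile(q[:,2],95)-.003]; a=cv2.minEnclosingCircle(t[:,:2].astype(np.float32)); print('\n w',y,len(t),np.round(a[0],4),round(a[1],4),'z',np.median(t[:,2]).round(4),end='')
    print(' t',s['time'])
    if save: cv2.imwrite('pics/'+save,cv2.resize(c['pixels'][190:360,200:426,::-1],None,fx=3.5,fy=3.5,interpolation=cv2.INTER_CUBIC))
E
python3 -c "
from h import *
status()"
```

```text
ee [ 0.4729 -0.0882  0.094 ] ft [-0.4  0.   0.2] w 0.0005
goods 647 0.0764 wpan 790 0.0836 
 w -0.138 95 [-0.0836 -0.1399] 0.0234 z 0.1112
 w -0.1 85 [-0.0685 -0.0992] 0.0165 z 0.1112
 w -0.062 95 [-0.0709 -0.0623] 0.0169 z 0.1112 t 10.15
```

apply_moves([
  [0,0,0,5,0,1,-1],
  [0,0,0,10,0,1,-1],
  [0,0,0,15,0,1,-1],
  [0,0,0,20,0,1,-1],
  [0,0,0,26,0,1,-1],
  [0,0,0,32,0,1,-1],
  [0,0,0,38,0,1,-1],
  [0,0,0,44,0,1,-1],
  [0,0,0,50,0,1,-1],
  [0,0,0,55,0,1,-1],
])

```text
time: 11.03
ee_pos: [0.5275, -0.0894, 0.0915]
eef_rot: [1.0, -0.012, 0.0, -0.0]
ft_force: [0.2, 1.1, -0.5]
width: 0.001
grip_force: 0.1
```

```bash
python3 -c "
from h import *
status()"
```

```text
ee [ 0.5275 -0.0894  0.0915] ft [ 0.2  1.1 -0.5] w 0.001
goods 648 0.0763 wpan 807 0.0836 
 w -0.138 95 [-0.0332 -0.1392] 0.0186 z 0.111
 w -0.1 25 [-0.0626 -0.0929] 0.0126 z 0.1103
 w -0.062 14 [-0.0626 -0.0701] 0.012 z 0.1112 t 11.0333
```

apply_moves([
  [0,0,0,4,0,0,-1],
  [0,0,0,8,0,0,-1],
  [0,0,0,12,0,0,-1],
  [0,0,0,16,0,0,-1],
  [0,0,0,20,0,0,-1],
  [0,0,0,24,0,0,-1],
  [0,0,0,28,0,0,-1],
  [0,0,0,31,0,0,-1],
  [0,0,0,31,0,0,-1],
  [0,0,0,31,0,0,-1],
  [0,0,0,15,0,-1,-1],
  [0,0,0,-10,0,-2,-1],
  [0,0,0,-40,0,-3,-1],
  [0,0,0,-60,0,-3,-1],
  [0,0,0,-60,0,-40,-1],
  [0,0,0,-60,0,-80,-1],
  [0,0,0,-60,0,-80,-1],
  [0,0,0,-60,0,-80,-1],
  [0,0,0,-60,0,-80,-1],
  [0,0,0,-60,0,-80,-1],
])

```text
time: 12.75
ee_pos: [0.4661, -0.088, 0.1705]
eef_rot: [1.0, -0.012, -0.001, -0.0]
ft_force: [0.2, -0.3, -0.2]
width: 0.0006
grip_force: 0.0
```

```bash
python3 -c "
from h import *
status('s3.png')"
```

```text
ee [ 0.4661 -0.088   0.1705] ft [ 0.2 -0.3 -0.2] w 0.0006
goods 614 0.0764 wpan 699 0.0836 
 w -0.138 116 [ 0.0002 -0.1419] 0.0169 z 0.1102
 w -0.1 95 [-0.0702 -0.0973] 0.0183 z 0.1113
 w -0.062 96 [-0.0707 -0.065 ] 0.0181 z 0.1108 t 12.75
```

View pics/s3.png

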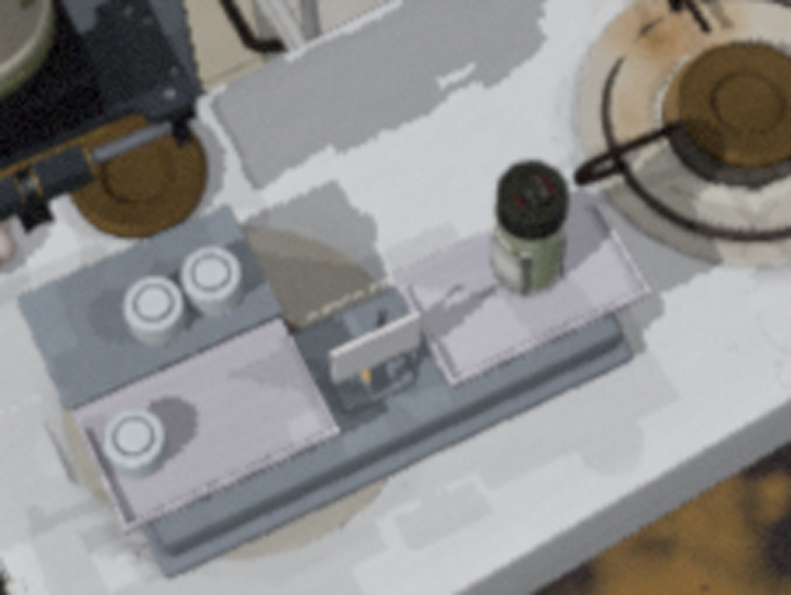

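Weight_1 is fully on the pan at (133,442), the other two are still on the ledge, and the goods pan is still at its lower stop. Weight_2 is next.

apply_moves([
  [0,0,0,3,-25,0,-1],
  [0,0,0,5,-42,0,-1],
  [0,0,0,5,-42,30,-1],
  [0,0,0,5,-42,60,-1],
  [0,0,0,5,-42,72,-1],
  [0,0,0,5,-42,78,-1],
  [0,0,0,5,-42,78,-1],
  [0,0,0,5,-42,78,-1],
  [0,0,0,12,-42,78,-1],
  [0,0,0,19,-42,78,-1],
  [0,0,0,26,-42,78,-1],
  [0,0,0,33,-42,78,-1],
  [0,0,0,40,-42,78,-1],
  [0,0,0,46,-42,78,-1],
  [0,0,0,52,-42,78,-1],
  [0,0,0,57,-42,78,-1],
])

```text
time: 14.13
ee_pos: [0.5255, -0.0473, 0.0934]
eef_rot: [1.0, -0.012, -0.0, -0.0]
ft_force: [0.5, -0.3, -0.7]
width: 0.0006
grip_force: 0.1
```

```bash
python3 -c "
from h import *
status()"
```

```text
ee [ 0.5255 -0.0473  0.0934] ft [ 0.5 -0.3 -0.7] w 0.0006
goods 707 0.0767 wpan 768 0.0833 
 w -0.138 103 [-0.0008 -0.1413] 0.0162 z 0.11
 w -0.1 123 [-0.036 -0.098] 0.0188 z 0.1102
 w -0.062 13 [-0.0516 -0.0651] 0.0264 z 0.1103 t 14.1333
```

apply_moves([
  [0,0,0,4,0,0,-1],
  [0,0,0,8,0,0,-1],
  [0,0,0,12,0,0,-1],
  [0,0,0,16,0,0,-1],
  [0,0,0,20,0,0,-1],
  [0,0,0,24,0,0,-1],
  [0,0,0,28,0,0,-1],
  [0,0,0,32,0,0,-1],
  [0,0,0,35,0,0,-1],
  [0,0,0,35,0,0,-1],
  [0,0,0,35,0,0,-1],
  [0,0,0,15,0,-1,-1],
  [0,0,0,-10,0,-2,-1],
  [0,0,0,-40,0,-3,-1],
  [0,0,0,-58,0,-3,-1],
  [0,0,0,-58,0,-40,-1],
  [0,0,0,-58,0,-80,-1],
  [0,0,0,-58,0,-80,-1],
  [0,0,0,-58,0,-80,-1],
  [0,0,0,-58,0,-80,-1],
])

```text
time: 15.85
ee_pos: [0.4666, -0.0461, 0.1734]
eef_rot: [1.0, -0.012, 0.0, 0.0]
ft_force: [-0.4, -0.1, -1.7]
width: 0.0008
grip_force: 0.0
```

apply_moves([
  [0,0,0,0,0,0,-1],
  [0,0,0,0,0,0,-1],
  [0,0,0,0,0,0,-1],
  [0,0,0,0,0,0,-1],
  [0,0,0,0,0,0,-1],
  [0,0,0,0,0,0,-1],
  [0,0,0,0,0,0,-1],
  [0,0,0,0,0,0,-1],
])

```text
time: 16.52
ee_pos: [0.4668, -0.046, 0.1735]
eef_rot: [1.0, -0.012, 0.0, 0.0]
ft_force: [-0.4, 0.1, 0.1]
width: 0.0005
grip_force: 0.0
```

```bash
python3 -c "
from h import *
status()
c=r.camera('wrist'); cv2.imwrite('pics/w2.png',c['pixels'][:,:,::-1])"
```

```text
ee [ 0.4668 -0.046   0.1735] ft [-0.4  0.1  0.1] w 0.0005
goods 809 0.0784 wpan 753 0.0814 
 w -0.138 93 [-0.0006 -0.1406] 0.0163 z 0.1079
 w -0.1 101 [-0.0307 -0.0931] 0.046 z 0.1073
 w -0.062 96 [-0.0719 -0.0633] 0.0166 z 0.1107 t 16.5167
```

View pics/w2.png

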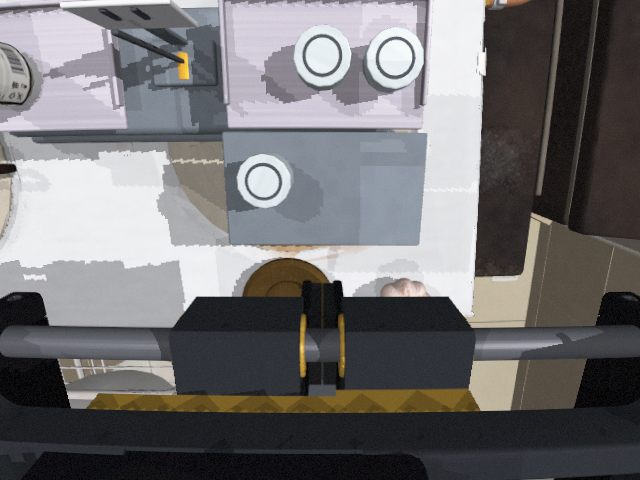

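The wrist view shows weights 1 and 2 on the pan at (393,57) and (322,57) and weight 3 on the ledge at (264,180). The pan heights put the beam at about 0.04 to 0.047, so I need a frontal view of the gauge, which is at (128,12) here.

```bash
python3 - <<'E'
from h import *
c=r.camera('wrist'); s=r.read_state(); T=R.from_quat(s['eef_rot']).as_matrix(); M=R.from_quat(c['orientation']).as_matrix(); p=s['ee_pos']
o=T.T@(np.array(c['position'])-p); m=T.T@M; print('cam in tool',o.round(3),m.round(2).tolist())
g=np.array([.597,.05,.125]); k,d=K(c)
for tilt in(.4,.6,.8,1.0):
  for pos in([.42,.05,.2],[.4,.05,.25],[.45,.05,.25],[.40,0.05,.22]):
    Tn=T@R.from_rotvec([0,tilt,0]).as_matrix(); C=np.array(pos)+Tn@o; q=(m.T@Tn.T)@(g-C)
    print(tilt,pos,C.round(3),'px',(k[0,0]*q[:2]/q[2]+k[:2,2]).round(0),'range',q[2].round(3),'elev',np.degrees(np.arctan2(C[2]-g[2],g[0]-C[0])).round(0))
E
```

```text
cam in tool [ 0.08  -0.    -0.163] [[-0.0, -0.96, -0.29], [1.0, -0.0, 0.0], [-0.0, -0.29, 0.96]]
0.4 [0.42, 0.05, 0.2] [0.431 0.05  0.381] px [317.  56.] range 0.273 elev 57.0
0.4 [0.4, 0.05, 0.25] [0.411 0.05  0.431] px [317.  69.] range 0.325 elev 59.0
0.4 [0.45, 0.05, 0.25] [0.461 0.05  0.431] px [318. 123.] range 0.319 elev 66.0
0.4 [0.4, 0.05, 0.22] [0.411 0.05  0.401] px [316.  48.] range 0.295 elev 56.0
0.6 [0.42, 0.05, 0.2] [0.394 0.051 0.38 ] px [317. 102.] range 0.304 elev 51.0
0.6 [0.4, 0.05, 0.25] [0.374 0.051 0.43 ] px [317. 119.] range 0.358 elev 54.0
0.6 [0.45, 0.05, 0.25] [0.424 0.051 0.43 ] px [318. 164.] range 0.343 elev 60.0
0.6 [0.4, 0.05, 0.22] [0.374 0.051 0.4  ] px [317.  98.] range 0.33 elev 51.0
0.8 [0.42, 0.05, 0.2] [0.359 0.052 0.371] px [317. 144.] range 0.331 elev 46.0
0.8 [0.4, 0.05, 0.25] [0.339 0.052 0.421] px [318. 164.] range 0.384 elev 49.0
0.8 [0.45, 0.05, 0.25] [0.389 0.052 0.421] px [319. 203.] range 0.36 elev 55.0
0.8 [0.4, 0.05, 0.22] [0.339 0.052 0.391] px [317. 143.] range 0.358 elev 46.0
1.0 [0.42, 0.05, 0.2] [0.326 0.053 0.356] px [318. 183.] range 0.351 elev 40.0
1.0 [0.4, 0.05, 0.25] [0.306 0.053 0.406] px [318. 207.] range 0.402 elev 44.0
1.0 [0.45, 0.05, 0.25] [0.356 0.053 0.406] px [319. 242.] range 0.37 elev 49.0
1.0 [0.4, 0.05, 0.22] [0.306 0.053 0.376] px [318. 186.] range 0.379 elev 41.0
```

apply_moves([
  [0,0.1,0,-10,-15,-10,-1],
  [0,0.2,0,-20,-30,-20,-1],
  [0,0.3,0,-30,-45,-27,-1],
  [0,0.4,0,-40,-60,-27,-1],
  [0,0.5,0,-49,-75,-27,-1],
  [0,0.6,0,-49,-90,-27,-1],
  [0,0.7,0,-49,-95,-27,-1],
  [0,0.8,0,-49,-95,-27,-1],
  [0,0.8,0,-49,-95,-27,-1],
  [0,0.8,0,-49,-95,-27,-1],
  [0,0.8,0,-49,-95,-27,-1],
])

```text
time: 17.58
ee_pos: [0.4735, 0.0751, 0.2223]
eef_rot: [0.929, -0.009, 0.37, 0.01]
ft_force: [0.8, 0.0, 0.5]
width: 0.0001
grip_force: 0.0
```

```bash
python3 -c "
from h import *
c=r.camera('wrist'); pickle.dump(c,open('g.pkl','wb')); print(r.read_state()['ee_pos'])
cv2.imwrite('pics/w3.png',cv2.resize(c['pixels'][60:220,220:420,::-1],None,fx=3.5,fy=3.5,interpolation=cv2.INTER_CUBIC))"
```

```text
[0.47479696 0.07340775 0.2229488 ]
```

View pics/w3.png

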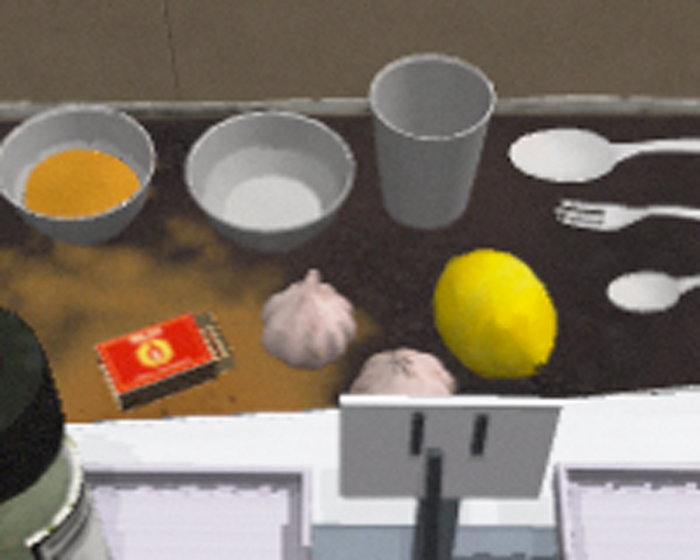

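The pointer tip at (434,452) sits between the marks at (417,433) and (480,433), but close to the left one. Before deciding I'll centre the camera on the gauge and measure the tilt more precisely.

apply_moves([
  [0,0,0,-10,8,10,-1],
  [0,0,0,-20,16,20,-1],
  [0,0,0,-30,24,32,-1],
  [0,0,0,-34,24,36,-1],
  [0,0,0,-34,24,36,-1],
  [0,0,0,-34,24,36,-1],
  [0,0,0,-34,24,36,-1],
])

```text
time: 18.22
ee_pos: [0.4905, 0.0463, 0.181]
eef_rot: [0.934, -0.018, 0.357, 0.016]
ft_force: [-0.2, 0.0, -0.2]
width: 0.0006
grip_force: 0.0
```

```bash
python3 - <<'E'
from h import *
c=r.camera('wrist'); s=r.read_state(); print(s['ee_pos'],s['time'],c['position']); pickle.dump(c,open('g2.pkl','wb'))
k,d=K(c); M=R.from_quat(c['orientation']).as_matrix(); 
q=(np.array([.597,.05,.125])-c['position'])@M; u,v=(k[0,0]*q[:2]/q[2]+k[:2,2]).astype(int); print(u,v)
x0,y0=max(u-50,0),max(v-45,0); a=c['pixels'][y0:y0+100,x0:x0+100,::-1]; cv2.imwrite('pics/w4.png',cv2.resize(a,None,fx=6,fy=6,interpolation=cv2.INTER_CUBIC)); print(x0,y0)
# pan heights averaged, several frames
for n in('side','side','side'):
    P=cloud(r.camera(n)).reshape(-1,3); ex=np.array([.9997,-.0245]); ey=np.array([.0245,.9997]); S=np.c_[(P[:,:2]-[.590,.05])@np.c_[ex,ey],P[:,2]]
    z=[]
    for y in(.1,-.1):
        t=S[(abs(S[:,0]-.02)<.012)&(abs(S[:,1]-y)<.055)&(abs(S[:,2]-.08)<.006)]; z+=[t[:,2].mean()]
    print(np.round(z,5),'diff mm',round((z[1]-z[0])*1e3,2))
E
```

```text
[0.49064914 0.04732582 0.18142321] 18.2667 [0.44281887 0.05191851 0.35502115]
309 185
259 140
[0.0786  0.08152] diff mm 2.92
[0.07855 0.08167] diff mm 3.12
[0.07866 0.08155] diff mm 2.89
```

View pics/w4.png

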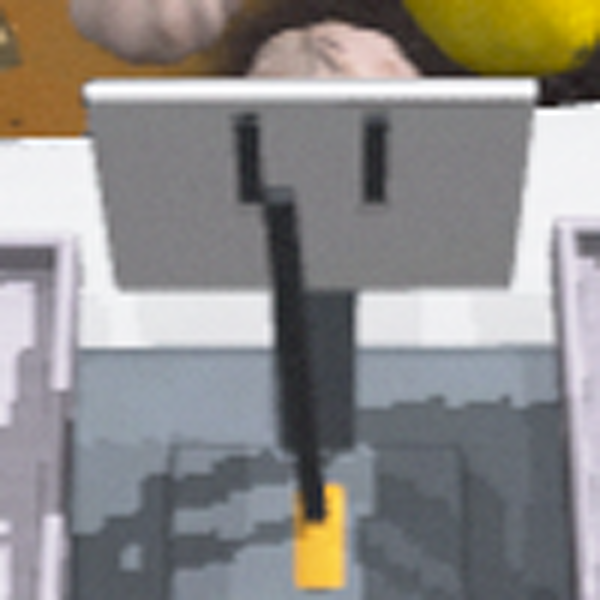

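Centred view: the pointer tip at (280,195) lies between the marks at (247,160) and (374,160), just inside the left one. I'll cast rays for tip and foot to get the angle in numbers.

```bash
python3 - <<'E'
from h import *
c=pickle.load(open('g2.pkl','rb')); M=R.from_quat(c['orientation']).as_matrix(); o=np.array(c['position'])
f=lambda x,y:(259+(x+.5)/6-.5,140+(y+.5)/6-.5)
n=np.array([.9997,-.0245,0])
uv=[f(*p) for p in [(281,197),(312,515),(247,160),(374,160),(88,98),(535,98)]]
w=rays(c,uv)@M.T
for X in(-.012,-.008,-.004,0,.004,.008):
    p=o+w*((X-(o-[.59,.05,0])@n)/(w@n))[:,None]; y=(p-[.59,.05,0])@np.array([.0245,.9997,0])
    print(X,'y',(y*1e3).round(1),'z',(p[:,2]*1e3).round(1),'tilt',round((y[0]-y[1])/(p[0,2]-p[1,2]),4))
P=cloud(c); 
for q in [(300,160),(330,165),(306,176),(308,190)]: print(q,(P[q[1],q[0]]-[.59,.05,0])@np.array([[.9997,.0245,0],[-.0245,.9997,0],[0,0,1]]))
E
```

```text
-0.012 y [  2.4  -0.    5.7  -7.   20.6 -22.5] z [167.5  97.  173.8 173.7 183.8 183.5] tilt 0.0353
-0.008 y [  2.6   0.    5.9  -7.2  21.3 -23.1] z [162.   89.4 168.5 168.3 178.8 178.4] tilt 0.0353
-0.004 y [  2.7   0.1   6.2  -7.3  22.  -23.7] z [156.4  81.7 163.1 163.  173.7 173.3] tilt 0.0353
0 y [  2.8   0.1   6.4  -7.5  22.6 -24.3] z [150.9  74.1 157.7 157.6 168.6 168.2] tilt 0.0353
0.004 y [  2.9   0.2   6.6  -7.7  23.3 -24.9] z [145.3  66.5 152.4 152.2 163.6 163.1] tilt 0.0353
0.008 y [  3.1   0.2   6.8  -7.8  23.9 -25.5] z [139.8  58.8 147.  146.9 158.5 158.1] tilt 0.0353
(300, 160) [0.01760398 0.00688988 0.14151529]
(330, 165) [ 0.01862498 -0.01490962  0.1340784 ]
(306, 176) [0.00622045 0.00268333 0.13796072]
(308, 190) [0.00671097 0.0015642  0.11910589]
```

apply_moves([
  [0,0,0,10,0,-15,-1],
  [0,0,0,20,0,-35,-1],
  [0,0,0,25,0,-60,-1],
  [0,0,0,25,0,-60,-1],
  [0,0,0,25,0,-60,-1],
  [0,0,0,25,0,-60,-1],
  [0,0,0,25,0,-60,-1],
  [0,0,0,25,0,-60,-1],
])

```text
time: 19.08
ee_pos: [0.4764, 0.0542, 0.2407]
eef_rot: [0.934, -0.014, 0.356, 0.015]
ft_force: [0.6, -0.0, -0.5]
width: 0.0006
grip_force: 0.0
```

```bash
python3 - <<'E'
from h import *
status()
P=cloud(r.camera('side')).reshape(-1,3); S=(P-[.59,.05,0])@np.array([[.9997,.0245,0],[-.0245,.9997,0],[0,0,1]])
for y in(-.142,-.098):
    t=S[(abs(S[:,2]-.107)<.004)&(np.hypot(S[:,0],S[:,1]-y)<.021)]; print(y,len(t),cv2.minEnclosingCircle(t[:,:2].astype(np.float32)))
print(r.close_job())
E
```

```text
ee [0.4764 0.0542 0.2407] ft [ 0.6 -0.  -0.5] w 0.0006
goods 811 0.0784 wpan 753 0.0815 
 w -0.138 101 [-0.0003 -0.141 ] 0.0168 z 0.1074
 w -0.1 85 [-0.0297 -0.0905] 0.0468 z 0.1082
 w -0.062 83 [-0.0705 -0.0619] 0.0171 z 0.1116 t 19.0833
-0.142 195 ((-0.0008460576646029949, -0.1407504677772522), 0.017070474103093147)
-0.098 197 ((3.8158614188432693e-05, -0.09927940368652344), 0.0176057368516922)
the job is handed in; nothing more can be done
None
```

I handed the job in at about 19 s: the jar stands upright on the goods pan, weights 1 and 2 are fully on the other pan, and weight 3 stays on the ledge; the pointer rests between the marks at about 0.035–0.045 rad, close to the 0.05 limit.

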